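Press a charger shell shut with the ratchet clamp, then release it

ROBOT

A 6-joint arm with a two-finger parallel gripper is mounted at the origin on a cart in front of the work surface, level with it; the furniture and walls round the work are solid. World frame = base frame: x ahead of the robot, y to its left, z up, the work surface at z = 0. Lengths are in mm, angles in degrees, forces in N, time in s.
With the tool pointing down it reaches from about 250 to 775 mm from the base axis. Payload 8.9 kg.
Tool frame: the origin (TCP) lies at the very end of the fingers, on their centre line; the grasp point (between the pads) lies 19 mm behind it; z points along the fingers, y is the line along which they close (so a half turn about z gives the same grasp; the last joint's range is limited). The gripper opens to 85 mm and grips with 20 to 120 N. Pads are 22 mm wide; open, the fingers measure 114 mm over their backs; the gripper's body (76 mm by 85 mm) begins 54 mm behind the grasp point. The pads swing forward as they close: fully open they stand 13 mm farther back than shut.
Start: joints at [65.873, 16.656, -8.789, 64.555, 0, 82.019], TCP at [145.989, 504.292, 199.005] pointing down, gripper open.
Joint ranges: [-144.48, 144.48], [-52.06, 99.96], [-74.48, 78.29], [-112.23, 115.85], [-86.99, 84.42], [-180, 180]. Speed limits (degrees/s): [127.2, 127.2, 159.86, 180, 180, 180].

INTERFACE

Orientations are given as a 3x3 rotation matrix whose columns are the frame's x, y, z axes.
In Python, from rig import readout, eyes, order gives the robot as it stands.
- The arm moves only by the tool servo_tool, never from a script. Its argument "motion" is a list of rows, each an object of numbers: "tx", "ty", "tz": the shift along the tool's x, y, z in mm; "wx", "wy", "wz": the turn, a rotation vector about the tool's x, y, z in rad; "hand": the opening, from 0 (shut) to 1 (fully open). In form: [{"tx": .., "ty": .., "tz": .., "wx": .., "wy": .., "wz": .., "hand": ..}, ...]. A call has 1 to 20 rows; each row shifts and turns the commanded pose from where the row before left it, along the tool's axes as they then stand; what a row does not reach is not made up. A row lasts 1/10 s, in which the tool goes at most 50 mm and 8.59 degrees, less where a joint would pass 70% of its speed; a pose out of reach is approached as far as the arm can. A call is refused whole if a number of a shift passes 50 or a number of a turn 0.15, either way. A call with a gripper value outside its range is refused whole. The fingers move at their own pace and stop on an object; "force" is the grip in N (left out, the last holds). Time passes only in rows, so rows that do not move let the fingers close. It gives the time, the measured TCP pose, the force, the opening and the grip force at its end, in the units of the state.
- readout.get_state(): the state, without advancing time (a new reading comes with each control period).
- eyes.grab_frame(name): name is "scene" or "side" or "wrist"; returns a dict with "img" (420x560x3 uint8, red, green, blue), "fx", "fy", "cx", "cy" (pixels), "rvec" (rotation vector, rad) and "tvec" (3), from world to camera coordinates, as OpenCV has them; the wrist camera has in their place "mount" (4x4, takes a point from camera to tool coordinates, whose origin is the TCP and whose axes are the flange's). Camera axes: x right, y down, z forward; pixel columns grow to the right and rows downward; lengths in mm; the calibration is good to about 2 mm. A picture is of the moment at which its call begins: read the wrist's pose just before it. There is no depth.
- order.sign_off(): hands the job in; it is judged then, once.
The state is a dict: "t": time; "joints": joint angles; "joint_vel": joint speeds; "effort": joint torques, N m; "position": TCP position; "ee_rot": TCP orientation; "wrist_force": force on the tool from outside, world axes, zero at the start; "ft_torque": the same for the moment, N m; "gripper_width": finger opening in mm; "gripper_force": force on a finger pad.
Only numpy, scipy, OpenCV 4.12 (cv2) and the standard library are available. Lean on these libraries where they do the work, as an engineer would, in place of code of your own. Each camera call takes 0.05 s, during which the arm holds its last target. There are 200 camera calls.

TASK

Press the white charger shell shut with the scissor clamp: push the orange handle in until the cover sits fully home against the other half, without over-squeezing it, and let go so that the ratchet alone keeps it locked for a moment. Then press the blue thumb pad of the other handle sideways out of the teeth (straight down) so that the clamp springs wide open, and leave the shell closed. Work the clamp gently, do not push the shell itself with the fingers, and leave the other things on the bench where they are.

Things in the scene. Friction and masses are not known exactly. Their poses are not given: they have to be found in the camera images.
- clamp: Scissor clamp lying flat on a fixed stand: grey base plate 150 x 104 x 12 mm, handles about 72 mm above the bench. Origin at the foot of the pivot column, on the pivot's upright axis; x points from handles to jaws, y left, z up. Handle ends are 130 mm from the pivot on the -x side: the swinging one (orange plate) on the -y side, the stationary one (blue pad) on the +y side.
- handle (a joint): Swing of the orange handle about the pivot, rad: 0 = wide open (a spring opens it), grows as it closes toward +y, clockwise from above; stop at 0.39. Ratchet teeth catch it at 0.07, 0.12, 0.17 ... 0.37; let go between teeth it falls back to the last one passed. Spring and clicks take 2 to 7 N at the orange plate; each N of jaw squeeze adds about 0.46 N.
- push_plate (a point): Centre of the outer face of the upright orange push plate of the swinging handle: 26 mm long along the handle, 30 mm tall (55 to 85 mm above the bench), 5 mm thick. Moves on an arc of about 130 mm radius round the pivot; at rest at (-121, -84) mm in the clamp's frame, closing toward +y. Nothing stands on its outer side.
- latch (a joint): Downward spring of the stationary handle, rad: 0 = at rest, teeth engaged; grows as the blue pad is pressed down (0.01 rad = 1.1 mm). The teeth let go from about 0.035 (4 mm, about 5 N); it bottoms at 0.075 (8 mm, about 8 N). Let up before the clamp has sprung open, it catches again.
- thumb_pad (a point): Centre of the top face of the round blue thumb pad, 26 mm across, at (-130, 24) mm in the clamp's frame, 75 mm above the bench at rest.
- shell_cover (a joint): Gap in m between the white cover half and the base half of the shell: 0 = fully home. The cover slides stiffly (8 N) on two pins and stays where it is pushed; starts 4 to 7 mm open. While it slides, a steady push on the orange plate reads up to about 11 N (moving fast, each click jolts to 15 N or so); once it is home the push climbs past 13 N.
- cover_center (a point): Centre of the white cover half, 46 x 18 x 40 mm (clamp x, y, z), in an aluminium nest between the jaws. The nest is set by hand and may stand 2.4 mm either way along y, so the handle angle at which the jaw begins to squeeze the closed shell is not known beforehand (about 0.14 to 0.22 rad) and must be felt.
- jaw_pad (a joint): How far the sprung black jaw tip is pushed back, m: 0 = free; 4 N of squeeze per mm. The cover moves at 2 mm (8 N); beyond 8 mm (32 N, some 18 N at the orange plate) the shell cracks.
- screw_dish: Steel dish, 65 mm across, 14 mm high; bystander.
- screwdriver_blue: Blue screwdriver, 172 mm long; bystander.
- battery_pack: Flat black battery, 46 x 79 x 5 mm; bystander.
- solder_reel: Teal solder reel, 77 x 57 x 32 mm; bystander.

How it is judged (in metres and radians):
On the way:
1. cover home and the clamp locked on it by the ratchet alone, the robot off the clamp (value of joint shell_cover below 0.0015 m and value of joint handle above 0.1 rad and contact force between each of the fingers, the arm and clamp below 0.1 N), for 0.5 s.
At the end, for the whole second after the job is handed in: The cover is home (gap under 1.5 mm), the clamp stands open (orange handle within 0.04 rad of its rest) and the blue handle has sprung back up (value of joint shell_cover below 0.0015 m and value of joint handle below 0.04 rad and value of joint latch below 0.02 rad); the robot touches nothing.
It fails at once if the shell was over-squeezed: sprung jaw tip pushed back more than 8 mm (value of joint jaw_pad above 0.008 m).
It fails at once if the clamp was forced: more than 25 N from the robot (contact force between any of the fingers, the arm and clamp above 25 N).
It fails at once if the robot pushed the shell itself (contact force between any of the fingers, the arm and shell_cover above 2 N).
It fails at once if a bystander was moved more than 25 mm (distance of any of screw_dish, screwdriver_blue, battery_pack, solder_reel from where it was at the start of the episode above 0.025 m).
It also fails if it takes over 61 s, if anything falls off the work surface, if the arm or the gripper's body presses on something with over 40 N, if the wrist force passes 120 N, or if a joint passes its speed limit or range.

## Working session

There is one attempt and no reset: what is moved stays moved. The work goes in short steps, Python scripts to look and compute and a tool call to move; the robot and the scene stay as the last step left them, time stands still between calls to the robot, and variables do not carry over. Pictures are saved under pics/ and viewed, at most 10 in all, crops included, and the job is handed in when it is done.

Besides the shell and the picture viewer there is one more tool, called after ">>>" in YAML: its name, and indented under it one key for each argument. servo_tool: Moves the arm, as the interface text tells. Its arguments: {"type":"object","properties":{"motion":{"type":"array"},"force":{"type":"number"}},"required":["motion"]}

```bash
ls; mkdir -p pics; cat > h.py <<'E'
import numpy as np, cv2
from rig import readout, eyes, order
def grab(n):
    s=readout.get_state(); f=eyes.grab_frame(n)
    K=np.array([[f['fx'],0,f['cx']],[0,f['fy'],f['cy']],[0,0,1.]])
    if 'mount' in f:
        T=np.eye(4);T[:3,:3]=s['ee_rot'];T[:3,3]=s['position']
        C=T@np.array(f['mount']);R=C[:3,:3];c=C[:3,3]
    else:
        R=cv2.Rodrigues(np.array(f['rvec'],float))[0].T; c=-R@np.array(f['tvec'],float).ravel()
    return f['img'],K,R,c
def ray(K,R,c,u,v): 
    d=R@np.linalg.solve(K,[u,v,1.]); return c,d/np.linalg.norm(d)
def onplane(K,R,c,u,v,z):
    c,d=ray(K,R,c,u,v); return c+d*(z-c[2])/d[2]
def proj(K,R,c,p):
    q=K@(R.T@(np.array(p,float)-c)); return q[:2]/q[2]
def save(n,img): cv2.imwrite('pics/'+n,cv2.cvtColor(img,cv2.COLOR_RGB2BGR))
E
python3 - <<'E'
from h import *
s=readout.get_state(); print({k:np.round(v,3).tolist() for k,v in s.items()})
for n in ['scene','side','wrist']:
    img,K,R,c=grab(n); save(n+'0.png',img); print(n,K[0,0],c.round(1),R[:,2].round(3))
    hsv=cv2.cvtColor(img,cv2.COLOR_RGB2HSV)
    for nm,lo,hi in [('orange',(5,140,100),(20,255,255)),('blue',(100,120,80),(125,255,255))]:
        m=cv2.inRange(hsv,lo,hi); k,l,st,ce=cv2.connectedComponentsWithStats(m)
        for i in range(1,k):
            if st[i,4]>25: print(n,nm,st[i],ce[i].round(1), onplane(K,R,c,*ce[i],75 if nm=='blue' else 70).round(1))
E
```

```text
pics
{'t': 0.0, 'joints': [65.874, 16.689, -8.831, 64.558, -0.001, 82.019], 'joint_vel': [-0.019, 0.081, 0.015, -0.014, -0.013, -0.003], 'effort': [-0.003, -53.715, 33.137, 0.016, -0.001, 0.0], 'position': [145.777, 503.825, 198.432], 'ee_rot': [[-0.961, 0.278, -0.001], [0.278, 0.961, -0.001], [0.0, -0.001, -1.0]], 'wrist_force': [0.429, -0.591, -0.304], 'ft_torque': [-0.01, -0.002, -0.029], 'gripper_force': 0.0, 'gripper_width': 85.442}
scene 386.1305949216606 [-367.4  524.8  543.7] [ 0.751 -0.526 -0.399]
scene orange [ 112  215   57   39 1084] [140.4 231.6] [575.5 305.3  70. ]
scene orange [101 228   9   7  33] [106.1 230.8] [627.8 378.9  70. ]
scene blue [347 112  10   6  28] [350.6 113.8] [ 1544.5 -1397.5    75. ]
scene blue [313 145  18  12 115] [321.2 150.7] [ 925.  -610.3   75. ]
scene blue [217 213  11  14  56] [224.  220.5] [509.4  94.9  75. ]
scene blue [108 289  26  27 136] [120.5 301.9] [295.4 424.8  75. ]
side 419.95982269817796 [ 899.2 -713.4 1239.5] [-0.263  0.457 -0.85 ]
side orange [353 140  28  11  99] [367.3 144.8] [690.8 313.3  70. ]
side orange [364 151  15   9  56] [371.2 154.9] [721.8 278.3  70. ]
side orange [348 157  24   9  73] [358.2 160.9] [694.  229.2  70. ]
side orange [345 165  21   9  59] [354.3 169.3] [697.8 188.7  70. ]
side blue [244 230   7   6  36] [246.9 232.4] [ 516.6 -216.2   75. ]
side blue [184 383  11   7  39] [189.3 387.1] [ 635.8 -670.6   75. ]
side blue [452 394   2  26  29] [452.7 407. ] [1232.5 -364.1   75. ]
wrist 318.36775298703157 [ 66.1 527.2 373.2] [ 0.305 -0.091 -0.948]
wrist blue [247 338  32  41 226] [262.3 358.8] [328.3 431.4  75. ]
```

View pics/scene0.png

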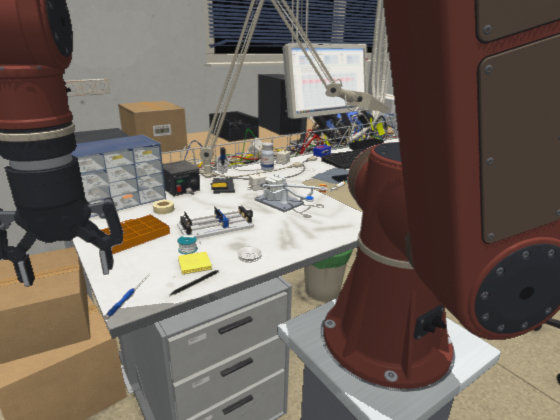

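View pics/side0.png

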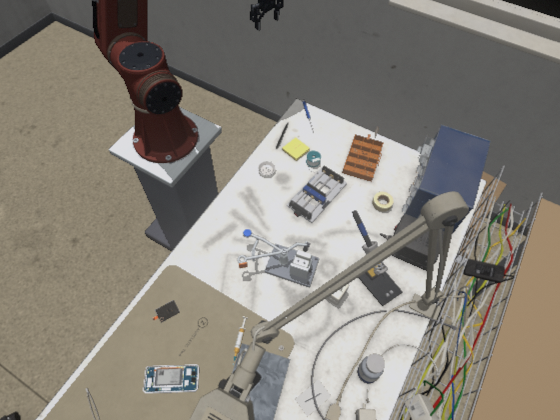

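View pics/wrist0.png

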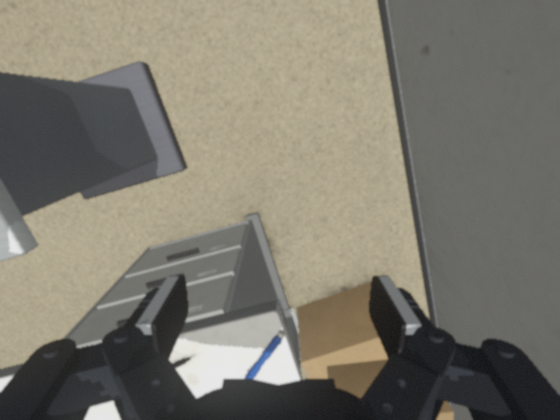

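Side view: the clamp has its blue pad at (247,232), orange plate near (243,264) and white shell near (301,261). In the scene view the clamp is near (280,195). I'll zoom both.

```bash
python3 - <<'E'
from h import *
a=cv2.imread('pics/side0.png')[205:305,215:345]; b=cv2.imread('pics/scene0.png')[165:225,235:340]
a=cv2.resize(a,(520,400),interpolation=cv2.INTER_CUBIC); b=cv2.resize(b,(350,200),interpolation=cv2.INTER_CUBIC)
o=np.zeros((600,520,3),np.uint8);o[:400]=a;o[400:,:350]=b;cv2.imwrite('pics/z1.png',o)
for n,(x0,y0,x1,y1) in [('side',(230,220,335,290)),('scene',(250,170,335,225))]:
    img,K,R,c=grab(n); hsv=cv2.cvtColor(img,cv2.COLOR_RGB2HSV)
    for nm,lo,hi in [('orange',(2,110,80),(22,255,255)),('blue',(100,110,60),(128,255,255))]:
        m=cv2.inRange(hsv,lo,hi)
        k,l,st,ce=cv2.connectedComponentsWithStats(m)
        for i in range(1,k):
            if st[i,4]>3 and x0<ce[i][0]<x1 and y0<ce[i][1]<y1: print(n,nm,st[i],ce[i].round(1),onplane(K,R,c,*ce[i],75 if nm=='blue' else 70).round(1))
E
```

```text
side orange [239 262   7   4  12] [242.2 263.6] [ 561.2 -310.7   70. ]
side blue [244 230   7   6  37] [246.9 232.5] [ 516.9 -216.3   75. ]
scene orange [319 184   8   3  16] [322.5 184.8] [ 592.7 -334.5   70. ]
scene orange [319 190   7   3  11] [322.4 191.1] [ 545.9 -293.9   70. ]
scene blue [306 196   7   4  23] [309.1 197.4] [ 516.  -212.3   75. ]
```

View pics/z1.png

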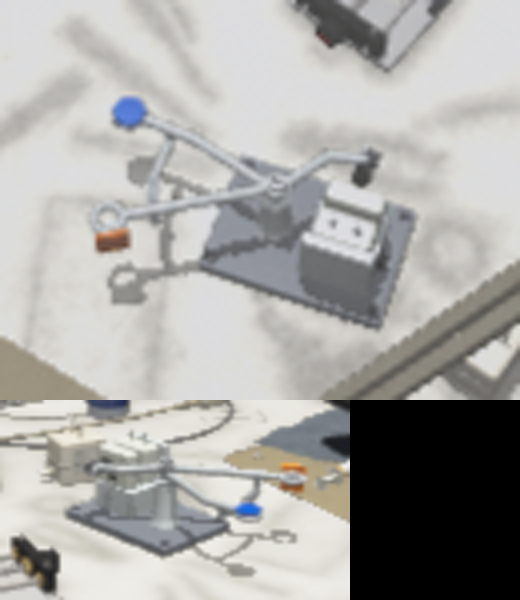

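The crop shows the clamp clearly: blue pad at crop (130,111), orange plate at (113,240), pivot at (278,183) and shell nest at (345,230). The lamp arm crosses on the right. I'll triangulate these quickly, then move.

```bash
python3 - <<'E'
from h import *
S=grab('side')[1:];C=grab('scene')[1:]
def tri(a,b):
    p,d=ray(*S,*a);q,e=ray(*C,*b)
    A=np.stack([d,-e],1);t=np.linalg.lstsq(A,q-p,rcond=None)[0]
    x,y=p+t[0]*d,q+t[1]*e;return ((x+y)/2).round(1),np.linalg.norm(x-y).round(1)
print('pad',tri((246.9,232.5),(309.1,197.4)));print('plate',tri((242.2,263.6),(322.4,188)))
print('lampjoint',tri((263,335),(338,92)),tri((440,210),(270,2)))
P=onplane(*S,284.5,250.7,85);print('pivot',P)
E
```

```text
pad (array([ 517.4, -215. ,   73.8]), np.float64(2.4))
plate (array([ 562.8, -310.4,   72.1]), np.float64(3.1))
lampjoint (array([ 764.7, -526.3,  356.8]), np.float64(13.4)) (array([ 940. , -309.1,  674. ]), np.float64(52.7))
pivot [ 651.59679685 -213.69318542   85.        ]
```

>>> servo_tool:
  motion:
    - {"tz":-45,"hand":0}
    - {"tz":-45,"hand":0}

```text
schema error: expected keys tx, ty, tz, wx, wy, wz, hand
```

>>> servo_tool:
  motion:
    - {"tx":0,"ty":0,"tz":-45,"wx":0,"wy":0,"wz":0,"hand":0}
    - {"tx":0,"ty":0,"tz":-45,"wx":0,"wy":0,"wz":0,"hand":0}
    - {"tx":-30,"ty":-28,"tz":0,"wx":0,"wy":0,"wz":0,"hand":0}
    - {"tx":-30,"ty":-28,"tz":0,"wx":0,"wy":0,"wz":0,"hand":0}
    - {"tx":-30,"ty":-28,"tz":0,"wx":0,"wy":0,"wz":0,"hand":0}
    - {"tx":-30,"ty":-28,"tz":0,"wx":0,"wy":0,"wz":0,"hand":0}
    - {"tx":-30,"ty":-28,"tz":0,"wx":0,"wy":0,"wz":0,"hand":0}
    - {"tx":-30,"ty":-28,"tz":0,"wx":0,"wy":0,"wz":0,"hand":0}
    - {"tx":-30,"ty":-28,"tz":0,"wx":0,"wy":0,"wz":0,"hand":0}
    - {"tx":-30,"ty":-28,"tz":0,"wx":0,"wy":0,"wz":0,"hand":0}
    - {"tx":-30,"ty":-28,"tz":0,"wx":0,"wy":0,"wz":0,"hand":0}
    - {"tx":-30,"ty":-28,"tz":0,"wx":0,"wy":0,"wz":0,"hand":0}
    - {"tx":-30,"ty":-28,"tz":0,"wx":0,"wy":0,"wz":0,"hand":0}
    - {"tx":-30,"ty":-28,"tz":0,"wx":0,"wy":0,"wz":0,"hand":0}
    - {"tx":-30,"ty":-28,"tz":0,"wx":0,"wy":0,"wz":0,"hand":0}
    - {"tx":-30,"ty":-28,"tz":0,"wx":0,"wy":0,"wz":0,"hand":0}
    - {"tx":-30,"ty":-28,"tz":0,"wx":0,"wy":0,"wz":0,"hand":0}
    - {"tx":-30,"ty":-28,"tz":0,"wx":0,"wy":0,"wz":0,"hand":0}
    - {"tx":-30,"ty":-28,"tz":0,"wx":0,"wy":0,"wz":0,"hand":0}
    - {"tx":-30,"ty":-28,"tz":0,"wx":0,"wy":0,"wz":0,"hand":0}

```text
t: 2.35
position: [525.1, -131.7, 289.0]
ee_rot: [[-0.96, 0.278, 0.0], [0.278, 0.96, 0.0], [-0.0, 0.0, -1.0]]
wrist_force: [0.4, 1.4, -0.3]
gripper_width: -0.3
gripper_force: 0.0
```

>>> servo_tool:
  motion:
    - {"tx":-30,"ty":-28,"tz":0,"wx":0,"wy":0,"wz":0,"hand":0}
    - {"tx":-30,"ty":-28,"tz":0,"wx":0,"wy":0,"wz":0,"hand":0}
    - {"tx":0,"ty":0,"tz":0,"wx":0,"wy":0,"wz":0.14,"hand":0}
    - {"tx":0,"ty":0,"tz":0,"wx":0,"wy":0,"wz":0.14,"hand":0}
    - {"tx":0,"ty":0,"tz":0,"wx":0,"wy":0,"wz":0.14,"hand":0}
    - {"tx":0,"ty":0,"tz":0,"wx":0,"wy":0,"wz":0.14,"hand":0}
    - {"tx":0,"ty":0,"tz":0,"wx":0,"wy":0,"wz":0.14,"hand":0}
    - {"tx":0,"ty":0,"tz":0,"wx":0,"wy":0,"wz":0.14,"hand":0}
    - {"tx":0,"ty":0,"tz":0,"wx":0,"wy":0,"wz":0.1,"hand":0}
    - {"tx":0,"ty":0,"tz":0,"wx":0,"wy":0,"wz":0,"hand":0}
    - {"tx":0,"ty":0,"tz":0,"wx":0,"wy":0,"wz":0,"hand":0}

```text
t: 3.45
position: [566.6, -200.4, 288.9]
ee_rot: [[-0.345, 0.939, -0.0], [0.939, 0.345, 0.0], [0.0, -0.0, -1.0]]
wrist_force: [-0.4, -0.1, 0.7]
gripper_width: 0.1
gripper_force: 0.0
```

```bash
python3 - <<'E'
from h import *
s=readout.get_state(); print({k:np.round(s[k],3).tolist() for k in ['t','joints','position','ee_rot','wrist_force','gripper_width']})
img,K,R,c=grab('wrist'); save('w1.png',img); np.savez('w1.npz',img=img,K=K,R=R,c=c); print(c)
hsv=cv2.cvtColor(img,cv2.COLOR_RGB2HSV)
for nm,lo,hi,z in [('orange',(2,110,80),(22,255,255),85),('blue',(100,110,60),(128,255,255),75)]:
    k,l,st,ce=cv2.connectedComponentsWithStats(cv2.inRange(hsv,lo,hi))
    for i in range(1,k):
        if st[i,4]>30: print(nm,st[i],ce[i].round(1),onplane(K,R,c,*ce[i],z).round(1))
E
```

```text
{'t': 3.45, 'joints': [-26.45, 23.905, 15.182, 81.287, -0.001, 43.377], 'position': [566.561, -200.446, 288.929], 'ee_rot': [[-0.345, 0.939, -0.0], [0.939, 0.345, 0.0], [0.0, -0.0, -1.0]], 'wrist_force': [-0.412, -0.089, 0.674], 'gripper_width': 0.149}
[ 537.41565543 -123.05337787  463.6657075 ]
orange [507 156  26  32  46] [516.6 170.3] [830.  -92.5  85. ]
orange [240 246  17  14  71] [249.3 254.1] [ 564.7 -308.7   85. ]
orange [122 330   9   8  45] [126.3 333.3] [ 438.7 -489.2   85. ]
blue [408   0  21   9 113] [419.4   2.9] [640.6  24.9  75. ]
blue [227 164  19  19 285] [236.3 173.1] [ 515.3 -214.4   75. ]
```

View pics/w1.png

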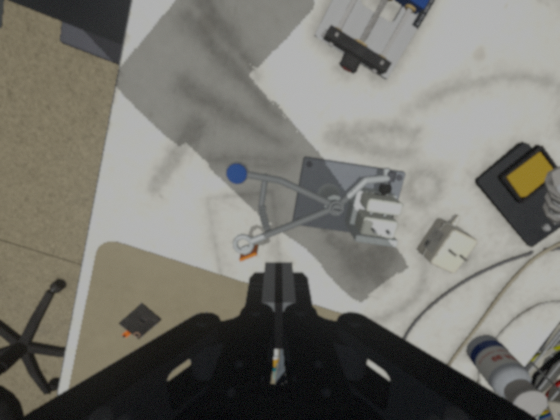

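The wrist view shows the blue pad at (236,173), orange plate at (249,254), pivot at (334,207) and base corners at (306,157), (404,172) and (295,227). The fingers are in the lower centre.

```bash
python3 - <<'E'
from h import *
d=np.load('w1.npz');C=(d['K'],d['R'],d['c'])
for z in (75,85): print('piv',z,onplane(*C,334,207,z).round(1))
a,b,e=[onplane(*C,*p,12) for p in ((306,157),(404,172),(295,227))]
print('corners',a.round(1),b.round(1),e.round(1),np.linalg.norm(b-a),np.linalg.norm(e-a),np.degrees(np.arctan2(*(b-a)[1::-1])),np.degrees(np.arctan2(*(a-e)[1::-1])))
img=d['img'];hsv=cv2.cvtColor(img,cv2.COLOR_RGB2HSV);m=cv2.inRange(hsv,(2,110,60),(22,255,255))
ys,xs=np.nonzero(m[240:266,235:262]);pts=np.stack([xs+235,ys+240],1).astype(np.float32)
r=cv2.minAreaRect(pts);bx=cv2.boxPoints(r);print(r);[print(p,onplane(*C,*p,85).round(1)) for p in bx]
# fit: pad & plate & pivot
for yaw in (8,10,12,14,16,18,20):
    t=np.radians(yaw);Q=np.array([[np.cos(t),-np.sin(t)],[np.sin(t),np.cos(t)]])
    p=np.array([516,-214.5])-Q@[-130,24]; print(yaw,'piv',p.round(1),'plate',(p+Q@[-121,-84]).round(1))
E
```

```text
piv 75 [ 645.9 -213.    75. ]
piv 85 [ 643.1 -210.7   85. ]
corners [ 597.  -173.3   12. ] [ 736.6 -144.6   12. ] [ 620.6 -277.3   12. ] 142.58923626394034 106.68776980359453 11.615597155201064 102.82883466713996
((249.25, 254.25001525878906), (6.742362976074219, 20.57583236694336), 54.462318420410156)
[238.91891 257.48648] [ 553.5 -318.    85. ]
[255.66216 245.52704] [ 568.6 -294.1   85. ]
[259.5811  251.01355] [ 575.9 -299.7   85. ]
[242.83784 262.973  ] [ 560.8 -323.9   85. ]
8 piv [ 648.1 -220.2] plate [ 539.9 -320.2]
10 piv [ 648.2 -215.6] plate [ 543.6 -319.3]
12 piv [ 648.1 -210.9] plate [ 547.3 -318.3]
14 piv [ 647.9 -206.3] plate [ 550.9 -317.1]
16 piv [ 647.6 -201.7] plate [ 554.4 -315.8]
18 piv [ 647.1 -197.2] plate [ 557.9 -314.4]
20 piv [ 646.4 -192.6] plate [ 561.4 -312.9]
```

>>> servo_tool:
  motion:
    - {"tx":0,"ty":0,"tz":0,"wx":0,"wy":0,"wz":-0.13,"hand":0}
    - {"tx":0,"ty":0,"tz":0,"wx":0,"wy":0,"wz":-0.13,"hand":0}
    - {"tx":-33,"ty":-14,"tz":0,"wx":0,"wy":0,"wz":0,"hand":0}
    - {"tx":-33,"ty":-14,"tz":0,"wx":0,"wy":0,"wz":0,"hand":0}
    - {"tx":-32,"ty":-14,"tz":26,"wx":0,"wy":0,"wz":0,"hand":0}
    - {"tx":-32,"ty":-14,"tz":26,"wx":0,"wy":0,"wz":0,"hand":0}
    - {"tx":-32,"ty":-14,"tz":26,"wx":0,"wy":0,"wz":0,"hand":0}
    - {"tx":0,"ty":0,"tz":26,"wx":0,"wy":0,"wz":0,"hand":0}
    - {"tx":0,"ty":0,"tz":26,"wx":0,"wy":0,"wz":0,"hand":0}
    - {"tx":0,"ty":0,"tz":0,"wx":0,"wy":0,"wz":0,"hand":0}
    - {"tx":0,"ty":0,"tz":0,"wx":0,"wy":0,"wz":0,"hand":0}
    - {"tx":0,"ty":0,"tz":0,"wx":0,"wy":0,"wz":0,"hand":0}

```text
t: 4.7
position: [602.7, -373.8, 161.1]
ee_rot: [[-0.573, 0.82, 0.002], [0.82, 0.573, -0.002], [-0.003, 0.001, -1.0]]
wrist_force: [-0.4, -0.1, -0.3]
gripper_width: 0.1
gripper_force: 0.0
```

```bash
python3 - <<'E'
from h import *
s=readout.get_state(); print({k:np.round(s[k],3).tolist() for k in ['t','joints','position','ee_rot','wrist_force','gripper_width']})
img,K,R,c=grab('wrist'); np.savez('w2.npz',img=img,K=K,R=R,c=c); print(c)
o=cv2.resize(img,(784,588),interpolation=cv2.INTER_CUBIC); save('w2.png',o)
hsv=cv2.cvtColor(img,cv2.COLOR_RGB2HSV)
for nm,lo,hi,z in [('orange',(2,110,60),(22,255,255),85),('blue',(100,110,60),(128,255,255),75)]:
    m=cv2.inRange(hsv,lo,hi);k,l,st,ce=cv2.connectedComponentsWithStats(m)
    for i in range(1,k):
        if st[i,4]>30:
            print(nm,st[i],ce[i].round(1),onplane(K,R,c,*ce[i],z).round(1))
            if nm=='orange':
                r=cv2.minAreaRect(np.argwhere(l==i)[:,::-1].astype(np.float32))
                for p in cv2.boxPoints(r): print('  ',p.round(1),onplane(K,R,c,*p,85).round(1))
E
```

```text
{'t': 4.7, 'joints': [-37.705, 38.677, 21.143, 72.313, -0.001, 17.346], 'position': [602.697, -373.764, 161.098], 'ee_rot': [[-0.573, 0.82, 0.002], [0.82, 0.573, -0.002], [-0.003, 0.001, -1.0]], 'wrist_force': [-0.424, -0.143, -0.27], 'gripper_width': 0.147}
[ 554.41745855 -305.8516166   335.61499951]
orange [267 117  33  10 190] [283.  121.4] [ 563.7 -313.2   85. ]
   [266.5 120.5] [ 553.1 -319.8   85. ]
   [298.5 115.7] [ 570.9 -303.1   85. ]
   [299.4 122. ] [ 574.1 -306.4   85. ]
   [267.4 126.8] [ 556.3 -323.2   85. ]
orange [ 38 227  15  13 114] [ 45. 233.] [ 450.8 -503.5   85. ]
   [ 37. 232.] [ 444.8 -506.6   85. ]
   [ 49. 226.] [ 451.1 -495.5   85. ]
   [ 53. 234.] [ 456.7 -500.5   85. ]
   [ 41. 240.] [ 450.4 -511.7   85. ]
orange [ 88 340  46   3  76] [110.2 340.9] [ 544.7 -574.4   85. ]
   [ 88.  340.9] [ 527.3 -586.8   85. ]
   [ 88.  339.4] [ 526.6 -585.1   85. ]
   [133.  340.8] [ 562.7 -561.6   85. ]
   [133.  342.3] [ 563.5 -563.3   85. ]
blue [ 67 340  13  14  62] [ 73.3 346.8] [ 517.1 -613.2   75. ]
```

View pics/w2.png

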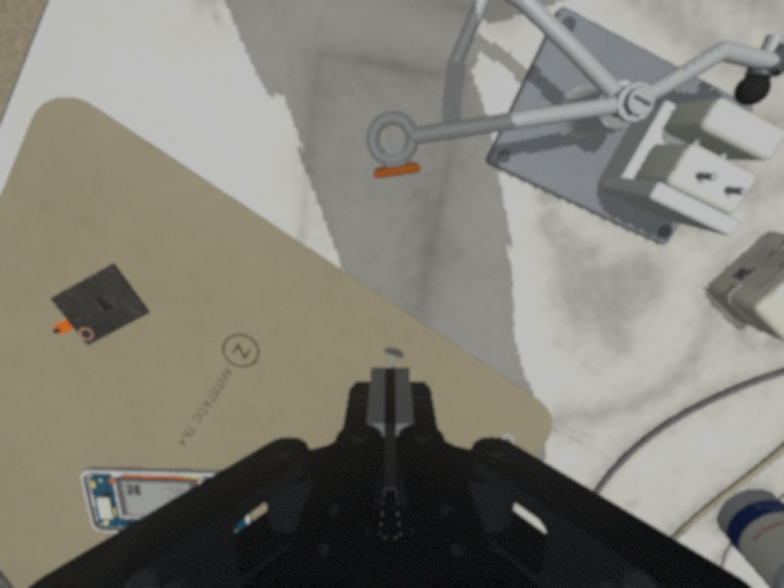

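The view shows the orange plate top at about (397,170) in the enlarged picture (full-frame (283,121)). The ring is behind it, the pivot is at (632,103), and its outer side is free. The plate's outer face is at about (565,-315), its inward normal points at 133°, and the pivot is at about (645,-212). Next I align to it and descend outside it.

>>> servo_tool:
  motion:
    - {"tx":0,"ty":0,"tz":0,"wx":0,"wy":0,"wz":-0.14,"hand":0}
    - {"tx":16,"ty":6,"tz":0,"wx":0,"wy":0,"wz":0,"hand":0}
    - {"tx":16,"ty":7,"tz":19,"wx":0,"wy":0,"wz":0,"hand":0}
    - {"tx":0,"ty":0,"tz":20,"wx":0,"wy":0,"wz":0,"hand":0}
    - {"tx":0,"ty":0,"tz":20,"wx":0,"wy":0,"wz":0,"hand":0}
    - {"tx":0,"ty":0,"tz":20,"wx":0,"wy":0,"wz":0,"hand":0}
    - {"tx":0,"ty":0,"tz":20,"wx":0,"wy":0,"wz":0,"hand":0}
    - {"tx":0,"ty":0,"tz":0,"wx":0,"wy":0,"wz":0,"hand":0}
    - {"tx":0,"ty":0,"tz":0,"wx":0,"wy":0,"wz":0,"hand":0}
    - {"tx":0,"ty":0,"tz":0,"wx":0,"wy":0,"wz":0,"hand":0}

```text
t: 5.75
position: [590.7, -341.8, 62.0]
ee_rot: [[-0.681, 0.732, 0.002], [0.732, 0.681, -0.002], [-0.003, 0.001, -1.0]]
wrist_force: [0.3, 0.6, -0.1]
gripper_width: 0.2
gripper_force: 0.0
```

```bash
python3 - <<'E'
from h import *
s=readout.get_state(); print({k:np.round(s[k],3).tolist() for k in ['t','position','ee_rot','wrist_force']})
img,K,R,c=grab('wrist'); np.savez('w3.npz',img=img,K=K,R=R,c=c)
o=cv2.resize(img,(784,588),interpolation=cv2.INTER_CUBIC); save('w3.png',o)
m=cv2.inRange(cv2.cvtColor(img,cv2.COLOR_RGB2HSV),(2,110,60),(22,255,255));k,l,st,ce=cv2.connectedComponentsWithStats(m)
for i in range(1,k):
    if st[i,4]>60 and ce[i][1]<260:
        r=cv2.minAreaRect(np.argwhere(l==i)[:,::-1].astype(np.float32)); print(st[i])
        for p in cv2.boxPoints(r):
            w=onplane(K,R,c,*p,85); print('  ',p.round(1),w.round(1),'tool',(np.array(s['ee_rot']).T@(w-s['position'])).round(1))
E
```

```text
{'t': 5.75, 'position': [590.662, -341.778, 61.982], 'ee_rot': [[-0.681, 0.732, 0.002], [0.732, 0.681, -0.002], [-0.003, 0.001, -1.0]], 'wrist_force': [0.281, 0.59, -0.083]}
[255 185  50  19 638]
   [255. 203.] [ 556.1 -322.6   85. ] tool [ 37.5 -12.2 -23.1]
   [255. 185.] [ 550.  -315.7   85. ] tool [ 46.7 -12.  -23.2]
   [304. 185.] [ 567.5 -299.4   85. ] tool [ 46.7  11.9 -23.1]
   [304. 203.] [ 573.9 -305.9   85. ] tool [ 37.6  12.2 -23.1]
```

View pics/w3.png

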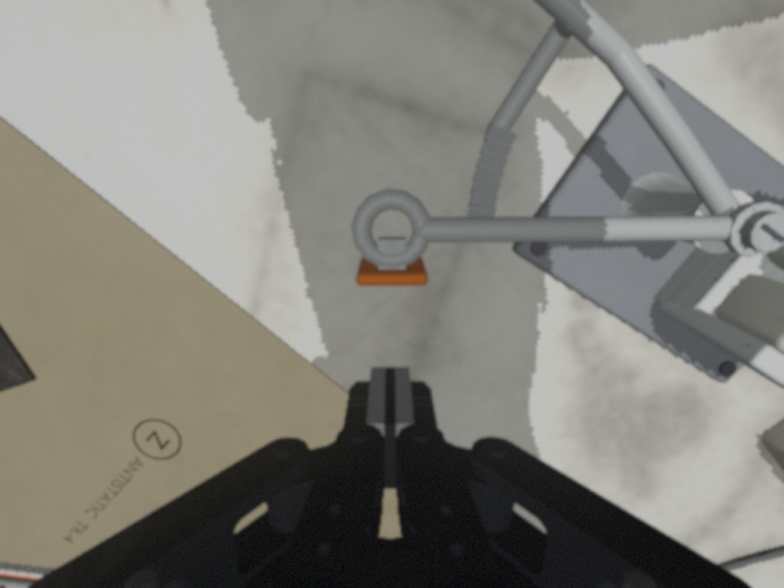

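The plate sits squarely ahead of the fingers at (391,272) in the enlarged picture: tool y ≈ 0, outer face about 37 mm ahead. Next I approach it.

>>> servo_tool:
  motion:
    - {"tx":11,"ty":0,"tz":0,"wx":0,"wy":0,"wz":0,"hand":0}
    - {"tx":11,"ty":0,"tz":0,"wx":0,"wy":0,"wz":0,"hand":0}
    - {"tx":1,"ty":0,"tz":0,"wx":0,"wy":0,"wz":0,"hand":0}
    - {"tx":1,"ty":0,"tz":0,"wx":0,"wy":0,"wz":0,"hand":0}
    - {"tx":0,"ty":0,"tz":0,"wx":0,"wy":0,"wz":0,"hand":0}
    - {"tx":0,"ty":0,"tz":0,"wx":0,"wy":0,"wz":0,"hand":0}

```text
t: 6.4
position: [573.6, -324.0, 60.2]
ee_rot: [[-0.681, 0.732, 0.0], [0.732, 0.681, -0.0], [-0.001, 0.0, -1.0]]
wrist_force: [0.6, -1.0, 0.1]
gripper_width: 0.1
gripper_force: 0.0
```

>>> servo_tool:
  motion:
    - {"tx":1,"ty":0,"tz":0,"wx":0,"wy":0,"wz":0,"hand":0}
    - {"tx":1,"ty":0,"tz":0,"wx":0,"wy":0,"wz":0,"hand":0}
    - {"tx":0,"ty":0,"tz":0,"wx":0,"wy":0,"wz":0,"hand":0}

```text
t: 6.7
position: [571.8, -322.0, 59.9]
ee_rot: [[-0.681, 0.732, -0.0], [0.732, 0.681, 0.0], [0.0, -0.0, -1.0]]
wrist_force: [0.5, 0.1, 0.5]
gripper_width: -0.0
gripper_force: 0.0
```

>>> servo_tool:
  motion:
    - {"tx":1,"ty":0,"tz":0,"wx":0,"wy":0,"wz":0,"hand":0}
    - {"tx":1,"ty":0,"tz":0,"wx":0,"wy":0,"wz":0,"hand":0}
    - {"tx":0,"ty":0,"tz":0,"wx":0,"wy":0,"wz":0,"hand":0}

```text
t: 7.0
position: [570.4, -320.5, 60.0]
ee_rot: [[-0.681, 0.732, -0.0], [0.732, 0.681, 0.0], [0.0, -0.0, -1.0]]
wrist_force: [0.9, 0.5, 0.1]
gripper_width: -0.0
gripper_force: 0.0
```

>>> servo_tool:
  motion:
    - {"tx":1,"ty":0,"tz":0,"wx":0,"wy":0,"wz":0,"hand":0}
    - {"tx":1,"ty":0,"tz":0,"wx":0,"wy":0,"wz":0,"hand":0}
    - {"tx":0,"ty":0,"tz":0,"wx":0,"wy":0,"wz":0,"hand":0}

```text
t: 7.3
position: [569.0, -319.0, 60.0]
ee_rot: [[-0.681, 0.732, -0.0], [0.732, 0.681, 0.0], [0.0, -0.0, -1.0]]
wrist_force: [-0.7, 0.7, 0.3]
gripper_width: -0.4
gripper_force: 0.0
```

>>> servo_tool:
  motion:
    - {"tx":1,"ty":0,"tz":0,"wx":0,"wy":0,"wz":0,"hand":0}
    - {"tx":1,"ty":0,"tz":0,"wx":0,"wy":0,"wz":0,"hand":0}
    - {"tx":0,"ty":0,"tz":0,"wx":0,"wy":0,"wz":0,"hand":0}

```text
t: 7.6
position: [567.7, -317.5, 60.0]
ee_rot: [[-0.681, 0.732, -0.0], [0.732, 0.681, 0.0], [0.0, 0.0, -1.0]]
wrist_force: [0.4, -0.1, 0.2]
gripper_width: 0.1
gripper_force: 0.0
```

>>> servo_tool:
  motion:
    - {"tx":1,"ty":0,"tz":0,"wx":0,"wy":0,"wz":0,"hand":0}
    - {"tx":1,"ty":0,"tz":0,"wx":0,"wy":0,"wz":0,"hand":0}
    - {"tx":0,"ty":0,"tz":0,"wx":0,"wy":0,"wz":0,"hand":0}

```text
t: 7.9
position: [566.3, -316.1, 60.0]
ee_rot: [[-0.681, 0.732, -0.0], [0.732, 0.681, 0.0], [0.0, -0.0, -1.0]]
wrist_force: [0.2, 0.3, -0.7]
gripper_width: -0.0
gripper_force: 0.0
```

```bash
python3 - <<'E'
from h import *
s=readout.get_state(); print({k:np.round(s[k],3).tolist() for k in ['t','position','wrist_force']})
img,K,R,c=grab('wrist')
save('w4.png',cv2.resize(img[120:320,150:420],(770,570),interpolation=cv2.INTER_CUBIC))
E
```

```text
{'t': 7.9, 'position': [566.335, -316.073, 59.992], 'wrist_force': [0.172, 0.272, -0.666]}
```

View pics/w4.png

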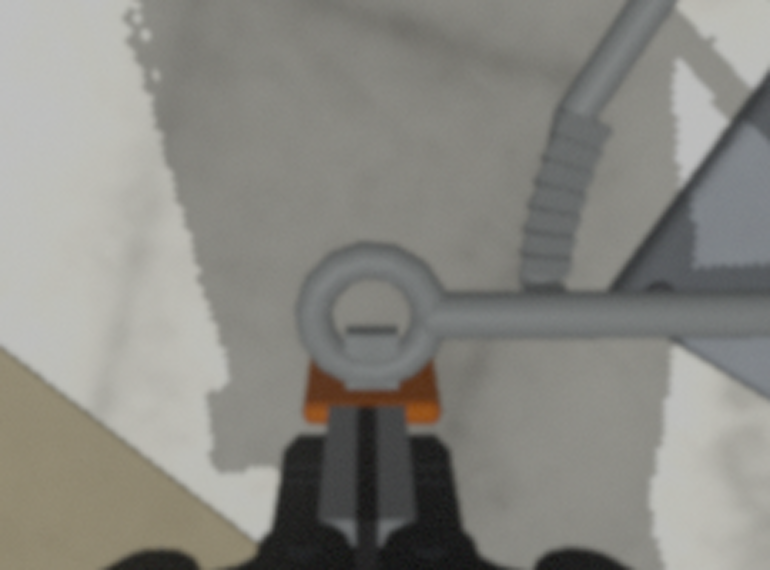

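The crop shows the fingertips at (365,405) overlapping the plate's top band (rows 403-420), with no force felt. I'll check the geometry by projection.

```bash
python3 - <<'E'
from h import *
s=readout.get_state();p=np.array(s['position']);E=np.array(s['ee_rot'])
img,K,R,c=grab('wrist');print('cam in tool',(E.T@(c-p)).round(1))
for q in [(0,0,0),(11,0,0),(11,0,-25),(0,0,-25),(-11,0,0),(0,15,0),(0,11,-19)]: print(q,proj(K,R,c,p+E@np.array(q,float)).round(1))
m=cv2.inRange(cv2.cvtColor(img,cv2.COLOR_RGB2HSV),(2,110,60),(22,255,255));k,l,st,ce=cv2.connectedComponentsWithStats(m)
for i in range(1,k):
    if st[i,4]>60 and ce[i][1]<290: print(st[i])
for v in (261,267):
  for z in (55,75,85): print(v,z,(E.T@(onplane(K,R,c,260,v,z)-p)).round(1))
E
```

```text
cam in tool [  82.9   -0.4 -174.7]
(0, 0, 0) [279.3 251.7]
(11, 0, 0) [279.3 234.8]
(11, 0, -25) [279.4 253.2]
(0, 0, -25) [279.4 272.1]
(-11, 0, 0) [279.2 268. ]
(0, 15, 0) [304.2 251.7]
(0, 11, -19) [299.5 266.7]
[257 248  47  20 486]
261 55 [ -8.8 -12.1   5. ]
261 75 [  1.4 -10.8 -15. ]
261 85 [  6.5 -10.1 -25. ]
267 55 [-13.1 -12.1   5. ]
267 75 [ -2.4 -10.8 -15. ]
267 85 [  3.  -10.2 -25. ]
```

```bash
python3 - <<'E'
from h import *
s=readout.get_state();p=np.array(s['position']);E=np.array(s['ee_rot'])
o=np.zeros((590,790,3),np.uint8)
for n,x0 in (('side',0),('scene',395)):
    img,K,R,c=grab(n)
    u=proj(K,R,c,p);print(n,u.round(1),proj(K,R,c,p-[0,0,-37]).round(1))
    a,b=int(u[0])-32,int(u[1])-30
    o[:590,x0:x0+395]=cv2.resize(img[b:b+59+15,a:a+50+0 if 0 else a+50],(395,590),interpolation=cv2.INTER_CUBIC); print(a,b)
save('z2.png',o)
E
```

```text
side [242.9 267.2] [242.2 262.1]
210 237
scene [323.2 190.7] [323.9 180.6]
291 160
```

View pics/z2.png

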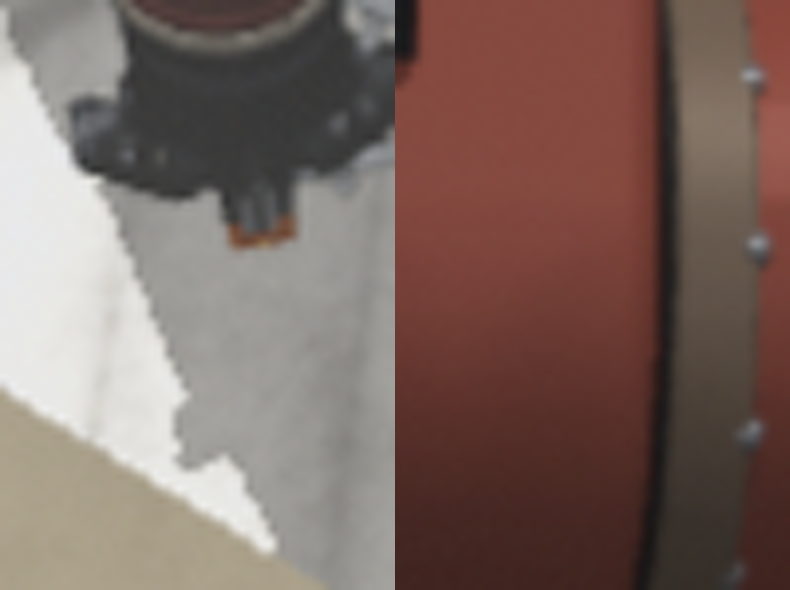

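The side crop shows the fingertips ending at about (258,235), higher than expected against the plate. They seem to sit above or only graze its top edge. I'll back off, go 20 mm lower and approach again.

>>> servo_tool:
  motion:
    - {"tx":-12,"ty":0,"tz":0,"wx":0,"wy":0,"wz":0,"hand":0}
    - {"tx":-8,"ty":0,"tz":0,"wx":0,"wy":0,"wz":0,"hand":0}
    - {"tx":0,"ty":0,"tz":10,"wx":0,"wy":0,"wz":0,"hand":0}
    - {"tx":0,"ty":0,"tz":10,"wx":0,"wy":0,"wz":0,"hand":0}
    - {"tx":4,"ty":0,"tz":0,"wx":0,"wy":0,"wz":0,"hand":0}
    - {"tx":4,"ty":0,"tz":0,"wx":0,"wy":0,"wz":0,"hand":0}
    - {"tx":2,"ty":0,"tz":0,"wx":0,"wy":0,"wz":0,"hand":0}
    - {"tx":0,"ty":0,"tz":0,"wx":0,"wy":0,"wz":0,"hand":0}

```text
t: 8.9
position: [573.3, -323.4, 40.5]
ee_rot: [[-0.681, 0.732, 0.001], [0.732, 0.681, -0.001], [-0.001, 0.0, -1.0]]
wrist_force: [0.4, -1.1, -1.0]
gripper_width: 0.4
gripper_force: 0.6
```

>>> servo_tool:
  motion:
    - {"tx":1,"ty":0,"tz":0,"wx":0,"wy":0,"wz":0,"hand":0}
    - {"tx":1,"ty":0,"tz":0,"wx":0,"wy":0,"wz":0,"hand":0}
    - {"tx":0,"ty":0,"tz":0,"wx":0,"wy":0,"wz":0,"hand":0}

```text
t: 9.2
position: [572.1, -322.3, 40.4]
ee_rot: [[-0.681, 0.732, 0.001], [0.732, 0.681, -0.001], [-0.001, -0.0, -1.0]]
wrist_force: [0.9, -1.1, 0.6]
gripper_width: 0.4
gripper_force: 0.8
```

>>> servo_tool:
  motion:
    - {"tx":1,"ty":0,"tz":0,"wx":0,"wy":0,"wz":0,"hand":0}
    - {"tx":1,"ty":0,"tz":0,"wx":0,"wy":0,"wz":0,"hand":0}
    - {"tx":0,"ty":0,"tz":0,"wx":0,"wy":0,"wz":0,"hand":0}

```text
t: 9.5
position: [571.0, -321.4, 40.4]
ee_rot: [[-0.681, 0.733, 0.001], [0.733, 0.681, -0.001], [-0.002, -0.0, -1.0]]
wrist_force: [1.7, -4.6, 1.2]
gripper_width: -0.1
gripper_force: 2.4
```

>>> servo_tool:
  motion:
    - {"tx":1.3,"ty":-0.3,"tz":0,"wx":0,"wy":0,"wz":0.01,"hand":0}
    - {"tx":1.3,"ty":-0.3,"tz":0,"wx":0,"wy":0,"wz":0.01,"hand":0}
    - {"tx":1.3,"ty":-0.3,"tz":0,"wx":0,"wy":0,"wz":0.01,"hand":0}
    - {"tx":0,"ty":0,"tz":0,"wx":0,"wy":0,"wz":0,"hand":0}

```text
t: 9.9
position: [568.1, -319.3, 40.5]
ee_rot: [[-0.658, 0.753, 0.002], [0.753, 0.658, -0.002], [-0.002, 0.0, -1.0]]
wrist_force: [3.5, -4.8, 0.7]
gripper_width: -0.0
gripper_force: 2.9
```

>>> servo_tool:
  motion:
    - {"tx":1.3,"ty":-0.3,"tz":0,"wx":0,"wy":0,"wz":0.01,"hand":0}
    - {"tx":1.3,"ty":-0.3,"tz":0,"wx":0,"wy":0,"wz":0.01,"hand":0}
    - {"tx":1.3,"ty":-0.3,"tz":0,"wx":0,"wy":0,"wz":0.01,"hand":0}
    - {"tx":0,"ty":0,"tz":0,"wx":0,"wy":0,"wz":0,"hand":0}

```text
t: 10.3
position: [564.8, -316.5, 40.4]
ee_rot: [[-0.635, 0.772, 0.002], [0.772, 0.635, -0.001], [-0.002, 0.001, -1.0]]
wrist_force: [3.8, -4.6, 0.7]
gripper_width: -0.2
gripper_force: 3.0
```

>>> servo_tool:
  motion:
    - {"tx":1.3,"ty":-0.3,"tz":0,"wx":0,"wy":0,"wz":0.01,"hand":0}
    - {"tx":1.3,"ty":-0.3,"tz":0,"wx":0,"wy":0,"wz":0.01,"hand":0}
    - {"tx":1.3,"ty":-0.3,"tz":0,"wx":0,"wy":0,"wz":0.01,"hand":0}
    - {"tx":0,"ty":0,"tz":0,"wx":0,"wy":0,"wz":0,"hand":0}

```text
t: 10.7
position: [562.4, -314.6, 40.5]
ee_rot: [[-0.612, 0.791, 0.003], [0.791, 0.612, -0.002], [-0.003, 0.001, -1.0]]
wrist_force: [2.2, -0.9, 0.2]
gripper_width: 0.2
gripper_force: 0.7
```

>>> servo_tool:
  motion:
    - {"tx":1.3,"ty":-0.3,"tz":0,"wx":0,"wy":0,"wz":0.01,"hand":0}
    - {"tx":1.3,"ty":-0.3,"tz":0,"wx":0,"wy":0,"wz":0.01,"hand":0}
    - {"tx":0,"ty":0,"tz":0,"wx":0,"wy":0,"wz":0,"hand":0}

```text
t: 11.0
position: [560.3, -312.7, 40.5]
ee_rot: [[-0.596, 0.803, 0.003], [0.803, 0.596, -0.002], [-0.003, 0.001, -1.0]]
wrist_force: [6.1, -5.1, -0.7]
gripper_width: -0.1
gripper_force: 4.2
```

>>> servo_tool:
  motion:
    - {"tx":0.9,"ty":-0.2,"tz":0,"wx":0,"wy":0,"wz":0.007,"hand":0}
    - {"tx":0.9,"ty":-0.2,"tz":0,"wx":0,"wy":0,"wz":0.007,"hand":0}
    - {"tx":0,"ty":0,"tz":0,"wx":0,"wy":0,"wz":0,"hand":0}

```text
t: 11.3
position: [559.5, -312.1, 40.6]
ee_rot: [[-0.585, 0.811, 0.004], [0.811, 0.585, -0.003], [-0.004, 0.002, -1.0]]
wrist_force: [8.1, -7.3, -3.1]
gripper_width: -0.2
gripper_force: 5.5
```

>>> servo_tool:
  motion:
    - {"tx":0.9,"ty":-0.2,"tz":0,"wx":0,"wy":0,"wz":0.007,"hand":0}
    - {"tx":0.9,"ty":-0.2,"tz":0,"wx":0,"wy":0,"wz":0.007,"hand":0}
    - {"tx":0,"ty":0,"tz":0,"wx":0,"wy":0,"wz":0,"hand":0}

```text
t: 11.6
position: [558.3, -311.0, 40.6]
ee_rot: [[-0.573, 0.819, 0.004], [0.819, 0.573, -0.003], [-0.005, 0.002, -1.0]]
wrist_force: [9.0, -8.1, -3.5]
gripper_width: 0.0
gripper_force: 5.8
```

>>> servo_tool:
  motion:
    - {"tx":0.9,"ty":-0.2,"tz":0,"wx":0,"wy":0,"wz":0.007,"hand":0}
    - {"tx":0.9,"ty":-0.2,"tz":0,"wx":0,"wy":0,"wz":0.007,"hand":0}
    - {"tx":0,"ty":0,"tz":0,"wx":0,"wy":0,"wz":0,"hand":0}

```text
t: 11.9
position: [556.0, -308.9, 40.4]
ee_rot: [[-0.562, 0.827, 0.003], [0.827, 0.562, -0.002], [-0.003, 0.001, -1.0]]
wrist_force: [6.0, -4.3, -0.3]
gripper_width: -0.3
gripper_force: 3.8
```

>>> servo_tool:
  motion:
    - {"tx":0.9,"ty":-0.2,"tz":0,"wx":0,"wy":0,"wz":0.007,"hand":0}
    - {"tx":0.6,"ty":-0.1,"tz":0,"wx":0,"wy":0,"wz":0.005,"hand":0}
    - {"tx":0,"ty":0,"tz":0,"wx":0,"wy":0,"wz":0,"hand":0}

```text
t: 12.2
position: [555.3, -308.2, 40.6]
ee_rot: [[-0.552, 0.834, 0.003], [0.834, 0.552, -0.002], [-0.004, 0.001, -1.0]]
wrist_force: [7.0, -7.1, -0.4]
gripper_width: -0.0
gripper_force: 4.5
```

>>> servo_tool:
  motion:
    - {"tx":0.9,"ty":-0.2,"tz":0,"wx":0,"wy":0,"wz":0.007,"hand":0}
    - {"tx":0.6,"ty":-0.1,"tz":0,"wx":0,"wy":0,"wz":0.005,"hand":0}
    - {"tx":0,"ty":0,"tz":0,"wx":0,"wy":0,"wz":0,"hand":0}

```text
t: 12.5
position: [554.6, -307.6, 40.6]
ee_rot: [[-0.542, 0.841, 0.004], [0.841, 0.542, -0.003], [-0.005, 0.002, -1.0]]
wrist_force: [7.6, -8.2, -2.3]
gripper_width: 0.1
gripper_force: 5.6
```

>>> servo_tool:
  motion:
    - {"tx":0.9,"ty":-0.2,"tz":0,"wx":0,"wy":0,"wz":0.007,"hand":0}
    - {"tx":0.6,"ty":-0.1,"tz":0,"wx":0,"wy":0,"wz":0.005,"hand":0}
    - {"tx":0,"ty":0,"tz":0,"wx":0,"wy":0,"wz":0,"hand":0}

```text
t: 12.8
position: [553.6, -306.7, 40.7]
ee_rot: [[-0.531, 0.847, 0.004], [0.847, 0.531, -0.003], [-0.005, 0.002, -1.0]]
wrist_force: [8.3, -9.7, -2.5]
gripper_width: -0.2
gripper_force: 5.9
```

>>> servo_tool:
  motion:
    - {"tx":0.9,"ty":-0.2,"tz":0,"wx":0,"wy":0,"wz":0.007,"hand":0}
    - {"tx":0.6,"ty":-0.1,"tz":0,"wx":0,"wy":0,"wz":0.005,"hand":0}
    - {"tx":0,"ty":0,"tz":0,"wx":0,"wy":0,"wz":0,"hand":0}

```text
t: 13.1
position: [551.5, -304.4, 40.4]
ee_rot: [[-0.521, 0.853, 0.002], [0.853, 0.521, -0.001], [-0.002, 0.001, -1.0]]
wrist_force: [4.8, -4.6, 1.8]
gripper_width: 0.0
gripper_force: 3.1
```

```bash
python3 - <<'E'
from h import *
s=readout.get_state(); F=np.array(s['wrist_force']); print(F,(np.array(s['ee_rot']).T@F).round(1),s['t'])
E
```

```text
[ 4.78686175 -4.61404311  1.7993443 ] [-6.4  1.7 -1.8] 13.1
```

>>> servo_tool:
  motion:
    - {"tx":0.9,"ty":-0.2,"tz":0,"wx":0,"wy":0,"wz":0.007,"hand":0}
    - {"tx":0.6,"ty":-0.1,"tz":0,"wx":0,"wy":0,"wz":0.005,"hand":0}
    - {"tx":0,"ty":0,"tz":0,"wx":0,"wy":0,"wz":0,"hand":0}

```text
t: 13.4
position: [550.8, -303.8, 40.5]
ee_rot: [[-0.511, 0.86, 0.003], [0.86, 0.511, -0.002], [-0.003, 0.001, -1.0]]
wrist_force: [5.7, -6.8, -1.3]
gripper_width: 0.4
gripper_force: 4.4
```

>>> servo_tool:
  motion:
    - {"tx":0.7,"ty":-0.2,"tz":0,"wx":0,"wy":0,"wz":0.005,"hand":0}
    - {"tx":0.6,"ty":-0.1,"tz":0,"wx":0,"wy":0,"wz":0.005,"hand":0}
    - {"tx":0,"ty":0,"tz":0,"wx":0,"wy":0,"wz":0,"hand":0}

```text
t: 13.7
position: [550.3, -303.3, 40.6]
ee_rot: [[-0.502, 0.865, 0.003], [0.865, 0.502, -0.003], [-0.004, 0.002, -1.0]]
wrist_force: [7.6, -8.2, -2.0]
gripper_width: -0.0
gripper_force: 5.3
```

>>> servo_tool:
  motion:
    - {"tx":0.7,"ty":-0.2,"tz":0,"wx":0,"wy":0,"wz":0.005,"hand":0}
    - {"tx":0.6,"ty":-0.1,"tz":0,"wx":0,"wy":0,"wz":0.005,"hand":0}
    - {"tx":0,"ty":0,"tz":0,"wx":0,"wy":0,"wz":0,"hand":0}

```text
t: 14.0
position: [549.7, -302.5, 40.7]
ee_rot: [[-0.494, 0.87, 0.004], [0.87, 0.494, -0.003], [-0.005, 0.002, -1.0]]
wrist_force: [8.2, -8.8, -2.6]
gripper_width: -0.1
gripper_force: 5.7
```

```bash
python3 - <<'E'
from h import *
s=readout.get_state(); F=np.array(s['wrist_force']); print((np.array(s['ee_rot']).T@F).round(1),s['t'])
img,K,R,c=grab('wrist'); o=cv2.resize(img[:,280:],(560,588)); 
i2,K2,R2,c2=grab('side'); save('s5raw.png',i2); save('w5raw.png',img)
E
```

```text
[-11.7   2.8   2.6] 14.0
```

>>> servo_tool:
  motion:
    - {"tx":0.6,"ty":-0.1,"tz":0,"wx":0,"wy":0,"wz":0.005,"hand":0}
    - {"tx":0.4,"ty":-0.1,"tz":0,"wx":0,"wy":0,"wz":0.003,"hand":0}
    - {"tx":0,"ty":0,"tz":0,"wx":0,"wy":0,"wz":0,"hand":0}

```text
t: 14.4
position: [549.0, -301.8, 40.7]
ee_rot: [[-0.487, 0.874, 0.004], [0.874, 0.487, -0.003], [-0.005, 0.002, -1.0]]
wrist_force: [7.4, -8.7, -2.3]
gripper_width: 0.0
gripper_force: 5.8
```

>>> servo_tool:
  motion:
    - {"tx":0.6,"ty":-0.1,"tz":0,"wx":0,"wy":0,"wz":0.005,"hand":0}
    - {"tx":0.4,"ty":-0.1,"tz":0,"wx":0,"wy":0,"wz":0.003,"hand":0}
    - {"tx":0,"ty":0,"tz":0,"wx":0,"wy":0,"wz":0,"hand":0}

```text
t: 14.7
position: [548.8, -301.6, 40.7]
ee_rot: [[-0.48, 0.878, 0.005], [0.877, 0.48, -0.004], [-0.006, 0.002, -1.0]]
wrist_force: [9.8, -10.8, -3.7]
gripper_width: 0.0
gripper_force: 6.9
```

>>> servo_tool:
  motion:
    - {"tx":0.5,"ty":-0.1,"tz":0,"wx":0,"wy":0,"wz":0.004,"hand":0}
    - {"tx":0,"ty":0,"tz":0,"wx":0,"wy":0,"wz":0,"hand":0}

```text
t: 14.9
position: [548.3, -301.1, 40.7]
ee_rot: [[-0.476, 0.879, 0.004], [0.879, 0.476, -0.004], [-0.006, 0.002, -1.0]]
wrist_force: [8.9, -9.7, -2.5]
gripper_width: -0.3
gripper_force: 6.3
```

```bash
python3 - <<'E'
from h import *
s=readout.get_state(); F=np.array(s['wrist_force']); print(s['t'],(np.array(s['ee_rot']).T@F).round(1),np.round(s['position'],1))
img,K,R,c=grab('wrist'); save('w6raw.png',img)
o=np.zeros((580,790,3),np.uint8); a=cv2.resize(img[100:300,400:560],(464,580),interpolation=cv2.INTER_CUBIC);o[:,:464]=a
i2,_,_,_=grab('side'); i0=cv2.cvtColor(cv2.imread('pics/side0.png'),cv2.COLOR_BGR2RGB)
for k,i in enumerate((i0,i2)): o[k*290:k*290+290,466:790]=cv2.resize(i[238:283,280:330],(324,290),interpolation=cv2.INTER_CUBIC)
save('z3.png',o)
E
```

```text
14.9 [-12.7   3.2   2.5] [ 548.3 -301.1   40.7]
```

View pics/z3.png

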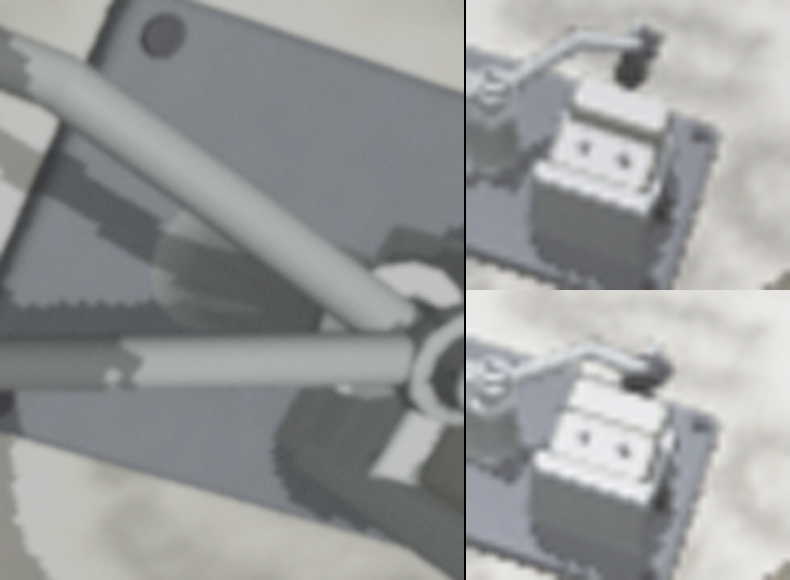

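The left-hand crops don't reach the shell. The side crops (before above, now below) show the wide dark gap gone: only a thin line at about (605,415) remains, with the black jaw tip on the cover. I'll push slightly more until it's clearly past 13 N and steady.

>>> servo_tool:
  motion:
    - {"tx":0.6,"ty":-0.1,"tz":0,"wx":0,"wy":0,"wz":0.005,"hand":0}
    - {"tx":0,"ty":0,"tz":0,"wx":0,"wy":0,"wz":0,"hand":0}
    - {"tx":0,"ty":0,"tz":0,"wx":0,"wy":0,"wz":0,"hand":0}

```text
t: 15.3
position: [547.0, -299.6, 40.5]
ee_rot: [[-0.472, 0.882, 0.003], [0.882, 0.472, -0.002], [-0.003, 0.001, -1.0]]
wrist_force: [7.0, -6.4, -0.5]
gripper_width: 0.0
gripper_force: 4.5
```

>>> servo_tool:
  motion:
    - {"tx":0.6,"ty":-0.1,"tz":0,"wx":0,"wy":0,"wz":0.005,"hand":0}
    - {"tx":0,"ty":0,"tz":0,"wx":0,"wy":0,"wz":0,"hand":0}
    - {"tx":0,"ty":0,"tz":0,"wx":0,"wy":0,"wz":0,"hand":0}

```text
t: 15.6
position: [546.9, -299.4, 40.5]
ee_rot: [[-0.467, 0.884, 0.003], [0.884, 0.467, -0.003], [-0.004, 0.001, -1.0]]
wrist_force: [5.7, -7.6, -1.6]
gripper_width: -0.1
gripper_force: 5.2
```

>>> servo_tool:
  motion:
    - {"tx":0.8,"ty":-0.2,"tz":0,"wx":0,"wy":0,"wz":0.006,"hand":0}
    - {"tx":0,"ty":0,"tz":0,"wx":0,"wy":0,"wz":0,"hand":0}
    - {"tx":0,"ty":0,"tz":0,"wx":0,"wy":0,"wz":0,"hand":0}

```text
t: 15.9
position: [546.6, -299.2, 40.6]
ee_rot: [[-0.462, 0.887, 0.004], [0.887, 0.462, -0.003], [-0.005, 0.002, -1.0]]
wrist_force: [8.4, -9.2, -3.5]
gripper_width: 0.1
gripper_force: 5.9
```

>>> servo_tool:
  motion:
    - {"tx":0.8,"ty":-0.2,"tz":0,"wx":0,"wy":0,"wz":0.006,"hand":0}
    - {"tx":0,"ty":0,"tz":0,"wx":0,"wy":0,"wz":0,"hand":0}
    - {"tx":0,"ty":0,"tz":0,"wx":0,"wy":0,"wz":0,"hand":0}

```text
t: 16.2
position: [546.3, -298.8, 40.7]
ee_rot: [[-0.457, 0.89, 0.004], [0.89, 0.457, -0.004], [-0.005, 0.002, -1.0]]
wrist_force: [8.3, -10.1, -4.9]
gripper_width: 0.1
gripper_force: 6.5
```

>>> servo_tool:
  motion:
    - {"tx":0.8,"ty":-0.2,"tz":0,"wx":0,"wy":0,"wz":0.006,"hand":0}
    - {"tx":0,"ty":0,"tz":0,"wx":0,"wy":0,"wz":0,"hand":0}
    - {"tx":0,"ty":0,"tz":0,"wx":0,"wy":0,"wz":0,"hand":0}

```text
t: 16.5
position: [546.1, -298.6, 40.7]
ee_rot: [[-0.451, 0.892, 0.005], [0.892, 0.451, -0.005], [-0.006, 0.002, -1.0]]
wrist_force: [10.3, -11.8, -5.7]
gripper_width: 0.0
gripper_force: 7.2
```

>>> servo_tool:
  motion:
    - {"tx":0.6,"ty":-0.1,"tz":0,"wx":0,"wy":0,"wz":0.005,"hand":0}
    - {"tx":0,"ty":0,"tz":0,"wx":0,"wy":0,"wz":0,"hand":0}
    - {"tx":0,"ty":0,"tz":0,"wx":0,"wy":0,"wz":0,"hand":0}

```text
t: 16.8
position: [545.9, -298.4, 40.8]
ee_rot: [[-0.447, 0.895, 0.005], [0.895, 0.447, -0.005], [-0.007, 0.002, -1.0]]
wrist_force: [9.9, -11.8, -6.3]
gripper_width: -0.0
gripper_force: 7.9
```

The push is steady at 15 N and climbing, so the cover is home. I'll release gently, back off and dwell.

>>> servo_tool:
  motion:
    - {"tx":-2,"ty":0,"tz":0,"wx":0,"wy":0,"wz":0,"hand":0}
    - {"tx":-2,"ty":0,"tz":0,"wx":0,"wy":0,"wz":0,"hand":0}
    - {"tx":-3,"ty":0,"tz":0,"wx":0,"wy":0,"wz":0,"hand":0}
    - {"tx":-4,"ty":0,"tz":0,"wx":0,"wy":0,"wz":0,"hand":0}
    - {"tx":-10,"ty":0,"tz":0,"wx":0,"wy":0,"wz":0,"hand":0}
    - {"tx":-15,"ty":0,"tz":0,"wx":0,"wy":0,"wz":0,"hand":0}
    - {"tx":-10,"ty":0,"tz":0,"wx":0,"wy":0,"wz":0,"hand":0}
    - {"tx":0,"ty":0,"tz":-30,"wx":0,"wy":0,"wz":0,"hand":0}
    - {"tx":0,"ty":0,"tz":-40,"wx":0,"wy":0,"wz":0,"hand":0}
    - {"tx":0,"ty":0,"tz":-40,"wx":0,"wy":0,"wz":0,"hand":0}
    - {"tx":0,"ty":0,"tz":-20,"wx":0,"wy":0,"wz":0,"hand":0}
    - {"tx":0,"ty":0,"tz":0,"wx":0,"wy":0,"wz":0,"hand":0}
    - {"tx":0,"ty":0,"tz":0,"wx":0,"wy":0,"wz":0,"hand":0}
    - {"tx":0,"ty":0,"tz":0,"wx":0,"wy":0,"wz":0,"hand":0}

```text
t: 18.2
position: [563.0, -336.1, 168.4]
ee_rot: [[-0.447, 0.894, -0.002], [0.894, 0.447, 0.002], [0.002, -0.001, -1.0]]
wrist_force: [-0.0, -0.4, 0.3]
gripper_width: -0.0
gripper_force: 0.0
```

```bash
cat > look.py <<'E'
from h import *
s=readout.get_state();p=np.array(s['position']);E=np.array(s['ee_rot'])
print(s['t'],p.round(1),E[:,0].round(3),np.round(s['wrist_force'],1))
for n in ('wrist','side'):
    img,K,R,c=grab(n); save(f"{n}_{s['t']:.1f}.png",img); hsv=cv2.cvtColor(img,cv2.COLOR_RGB2HSV)
    for nm,lo,hi,z in [('orange',(2,110,60),(22,255,255),80),('blue',(100,110,60),(128,255,255),75)]:
        k,l,st,ce=cv2.connectedComponentsWithStats(cv2.inRange(hsv,lo,hi))
        for i in range(1,k):
            w=onplane(K,R,c,*ce[i],z)
            if st[i,4]>5 and np.hypot(w[0]-530,w[1]+260)<90: print(n,nm,st[i],ce[i].round(1),w.round(1),'tool',(E.T@(w-p)).round(1))
E
python3 look.py
```

```text
18.2 [ 563.  -336.1  168.4] [-0.447  0.894  0.002] [-0.  -0.4  0.3]
wrist orange [266 141  31   9 188] [281.2 145.6] [ 540.5 -288.2   80. ] tool [52.6  1.4 88.5]
wrist blue [279  23  33  37 940] [294.9  41.2] [ 515.2 -215.3   75. ] tool [129.2  11.4  93.7]
side orange [238 253   7   5  29] [241.1 254.7] [ 545.3 -291.6   80. ] tool [47.5  4.2 88.5]
```

The plate is locked at (541,-289), 33 mm in from its rest. Next I move over the blue pad at (516,-215).

>>> servo_tool:
  motion:
    - {"tx":30,"ty":3,"tz":0,"wx":0,"wy":0,"wz":0,"hand":0}
    - {"tx":35,"ty":3,"tz":0,"wx":0,"wy":0,"wz":0,"hand":0}
    - {"tx":34,"ty":3,"tz":0,"wx":0,"wy":0,"wz":0,"hand":0}
    - {"tx":30,"ty":3,"tz":10,"wx":0,"wy":0,"wz":0,"hand":0}
    - {"tx":0,"ty":0,"tz":20,"wx":0,"wy":0,"wz":0,"hand":0}
    - {"tx":0,"ty":0,"tz":20,"wx":0,"wy":0,"wz":0,"hand":0}
    - {"tx":0,"ty":0,"tz":20,"wx":0,"wy":0,"wz":0,"hand":0}
    - {"tx":0,"ty":0,"tz":10,"wx":0,"wy":0,"wz":0,"hand":0}
    - {"tx":0,"ty":0,"tz":4,"wx":0,"wy":0,"wz":0,"hand":0}
    - {"tx":0,"ty":0,"tz":0,"wx":0,"wy":0,"wz":0,"hand":0}
    - {"tx":0,"ty":0,"tz":0,"wx":0,"wy":0,"wz":0,"hand":0}

```text
t: 19.4
position: [517.1, -216.1, 86.6]
ee_rot: [[-0.447, 0.894, 0.001], [0.894, 0.447, -0.0], [-0.001, 0.0, -1.0]]
wrist_force: [0.5, -0.1, -0.2]
gripper_width: -0.1
gripper_force: 0.0
```

```bash
python3 look.py; python3 - <<'E'
from h import *
# side-view: where is the lowest dark finger pixel near the pad vs. projections
s=readout.get_state();p=np.array(s['position'])
img,K,R,c=grab('side')
for dz in (0,15,37): print(dz,proj(K,R,c,p+[0,0,dz]).round(1))
print('pad',proj(K,R,c,[516,-215,75]).round(1))
g=cv2.cvtColor(img,cv2.COLOR_RGB2GRAY);print(g[215:242,238:258])
E
```

```text
19.4 [ 517.1 -216.1   86.6] [-0.447  0.894 -0.001] [ 0.5 -0.1 -0.2]
wrist orange [273 348   9   3  22] [277.2 349. ] [ 551. -287.   80.] tool [-78.6  -1.5   6.7]
wrist blue [ 259  221   39   37 1107] [278. 239.] [ 514.9 -213.8   75. ] tool [ 3.1 -1.  11.6]
side orange [237 253   8   5  30] [240.6 254.5] [ 543.5 -291.7   80. ] tool [-79.4 -10.2   6.7]
side blue [244 230   7   6  36] [246.8 232.5] [ 516.8 -216.6   75. ] tool [-0.2 -0.5 11.6]
0 [246.9 230.7]
15 [246.7 228.4]
37 [246.3 224.9]
pad [246.9 232. ]
[[ 56  56  54  55  55  55  56  56  57  57  55  57  58  56  58  57  59  59
   59  59]
 [ 58  55  57  56  55  56  56  63  65  56  56  58  58  59  60  61  61  60
   61  60]
 [ 58  56  56  56  56  56  57  59  62  55  55  58  56  60  60  63  62  60
   60  59]
 [ 58  57  57  56  57  56  57  58  59  57  57  58  59  62  62  61  61  59
   60  61]
 [ 56  56  58  58  57  57  57  57  59  57  57  58  58  60  61  59  61  60
   60  60]
 [ 76  95  64  58  57  57  56  58  60  58  57  58  60  57  58  61  58  57
   59  59]
 [135 138 114  57  58  58  60  65  61  58  57  58  61  68  67  58  61  60
   7
[... 1007 characters left out ...]
 154 152
  146 143]
 [157 158 160 160 152 119  83  85  86  85  86  85  97 127 141 134 139 146
  149 146]
 [156 157 159 157 147 109  90  83  87  85  84  87 105 130 144 148 146 144
  146 128]
 [154 156 157 155 150 133 112 118 107  99 104 121 126 126 123 137 142 150
  151 138]
 [150 150 150 149 148 148 145 145 129 118 126 151 150 150 147 147 135 134
  140 142]
 [146 146 143 141 144 147 150 150 147 143 146 154 156 155 157 157 152 139
  114 124]
 [137 137 136 136 137 142 144 147 147 147 148 150 151 153 155 157 156 150
  133 121]
 [137 138 136 136 137 139 141 143 144 141 140 143 145 147 150 153 152 147
  136 132]
 [145 141 140 139 140 140 143 145 144 141 139 140 141 142 145 146 141 136
  137 134]]
```

>>> servo_tool:
  motion:
    - {"tx":0,"ty":0,"tz":3,"wx":0,"wy":0,"wz":0,"hand":0}
    - {"tx":0,"ty":0,"tz":3,"wx":0,"wy":0,"wz":0,"hand":0}
    - {"tx":0,"ty":0,"tz":3,"wx":0,"wy":0,"wz":0,"hand":0}
    - {"tx":0,"ty":0,"tz":3,"wx":0,"wy":0,"wz":0,"hand":0}
    - {"tx":0,"ty":0,"tz":0,"wx":0,"wy":0,"wz":0,"hand":0}

```text
t: 20.05
position: [516.4, -215.6, 73.4]
ee_rot: [[-0.448, 0.894, -0.001], [0.894, 0.448, 0.0], [0.001, -0.001, -1.0]]
wrist_force: [-0.7, -0.4, -0.1]
gripper_width: 0.1
gripper_force: 0.0
```

>>> servo_tool:
  motion:
    - {"tx":0,"ty":0,"tz":2,"wx":0,"wy":0,"wz":0,"hand":0}
    - {"tx":0,"ty":0,"tz":2,"wx":0,"wy":0,"wz":0,"hand":0}
    - {"tx":0,"ty":0,"tz":0,"wx":0,"wy":0,"wz":0,"hand":0}

```text
t: 20.35
position: [516.6, -215.7, 69.7]
ee_rot: [[-0.448, 0.894, -0.0], [0.894, 0.448, 0.0], [0.0, -0.0, -1.0]]
wrist_force: [-0.5, -0.7, 0.1]
gripper_width: -0.1
gripper_force: 0.0
```

>>> servo_tool:
  motion:
    - {"tx":0,"ty":0,"tz":2,"wx":0,"wy":0,"wz":0,"hand":0}
    - {"tx":0,"ty":0,"tz":2,"wx":0,"wy":0,"wz":0,"hand":0}
    - {"tx":0,"ty":0,"tz":0,"wx":0,"wy":0,"wz":0,"hand":0}

```text
t: 20.65
position: [516.5, -215.7, 65.7]
ee_rot: [[-0.448, 0.894, -0.0], [0.894, 0.448, 0.0], [0.0, -0.0, -1.0]]
wrist_force: [0.3, 0.5, 0.4]
gripper_width: -0.4
gripper_force: 0.0
```

Confirmed: the real fingertips end well above the nominal TCP. I'll continue down.

>>> servo_tool:
  motion:
    - {"tx":0,"ty":0,"tz":2,"wx":0,"wy":0,"wz":0,"hand":0}
    - {"tx":0,"ty":0,"tz":2,"wx":0,"wy":0,"wz":0,"hand":0}
    - {"tx":0,"ty":0,"tz":2,"wx":0,"wy":0,"wz":0,"hand":0}
    - {"tx":0,"ty":0,"tz":0,"wx":0,"wy":0,"wz":0,"hand":0}

```text
t: 21.05
position: [516.5, -215.7, 59.7]
ee_rot: [[-0.447, 0.894, -0.0], [0.894, 0.447, 0.0], [0.0, -0.0, -1.0]]
wrist_force: [-0.2, -0.0, -0.5]
gripper_width: -0.2
gripper_force: 0.0
```

>>> servo_tool:
  motion:
    - {"tx":0,"ty":0,"tz":2,"wx":0,"wy":0,"wz":0,"hand":0}
    - {"tx":0,"ty":0,"tz":2,"wx":0,"wy":0,"wz":0,"hand":0}
    - {"tx":0,"ty":0,"tz":0,"wx":0,"wy":0,"wz":0,"hand":0}

```text
t: 21.35
position: [516.5, -215.7, 55.7]
ee_rot: [[-0.448, 0.894, -0.0], [0.894, 0.448, 0.0], [0.0, -0.0, -1.0]]
wrist_force: [0.4, 0.4, -0.1]
gripper_width: -0.4
gripper_force: 0.0
```

>>> servo_tool:
  motion:
    - {"tx":0,"ty":0,"tz":2,"wx":0,"wy":0,"wz":0,"hand":0}
    - {"tx":0,"ty":0,"tz":2,"wx":0,"wy":0,"wz":0,"hand":0}
    - {"tx":0,"ty":0,"tz":0,"wx":0,"wy":0,"wz":0,"hand":0}

```text
t: 21.65
position: [516.5, -215.7, 51.7]
ee_rot: [[-0.447, 0.894, -0.0], [0.894, 0.447, 0.0], [0.0, -0.0, -1.0]]
wrist_force: [-0.5, 0.2, 0.4]
gripper_width: 0.1
gripper_force: 0.0
```

>>> servo_tool:
  motion:
    - {"tx":0,"ty":0,"tz":1.5,"wx":0,"wy":0,"wz":0,"hand":0}
    - {"tx":0,"ty":0,"tz":1.5,"wx":0,"wy":0,"wz":0,"hand":0}
    - {"tx":0,"ty":0,"tz":0,"wx":0,"wy":0,"wz":0,"hand":0}

```text
t: 21.95
position: [516.6, -215.7, 48.8]
ee_rot: [[-0.448, 0.894, -0.0], [0.894, 0.448, 0.0], [0.0, -0.0, -1.0]]
wrist_force: [-0.2, 0.4, -0.5]
gripper_width: -0.3
gripper_force: 0.0
```

>>> servo_tool:
  motion:
    - {"tx":0,"ty":0,"tz":1.5,"wx":0,"wy":0,"wz":0,"hand":0}
    - {"tx":0,"ty":0,"tz":1.5,"wx":0,"wy":0,"wz":0,"hand":0}
    - {"tx":0,"ty":0,"tz":0,"wx":0,"wy":0,"wz":0,"hand":0}

```text
t: 22.25
position: [516.6, -215.7, 45.8]
ee_rot: [[-0.448, 0.894, -0.0], [0.894, 0.448, 0.0], [0.0, -0.0, -1.0]]
wrist_force: [-0.2, 0.0, 0.4]
gripper_width: -0.2
gripper_force: 0.0
```

>>> servo_tool:
  motion:
    - {"tx":0,"ty":0,"tz":1.5,"wx":0,"wy":0,"wz":0,"hand":0}
    - {"tx":0,"ty":0,"tz":1.5,"wx":0,"wy":0,"wz":0,"hand":0}
    - {"tx":0,"ty":0,"tz":0,"wx":0,"wy":0,"wz":0,"hand":0}

```text
t: 22.55
position: [516.7, -215.8, 42.9]
ee_rot: [[-0.448, 0.894, 0.0], [0.894, 0.448, 0.0], [-0.0, 0.0, -1.0]]
wrist_force: [-0.2, -0.0, -0.8]
gripper_width: -0.1
gripper_force: 0.0
```

>>> servo_tool:
  motion:
    - {"tx":0,"ty":0,"tz":1.5,"wx":0,"wy":0,"wz":0,"hand":0}
    - {"tx":0,"ty":0,"tz":1.5,"wx":0,"wy":0,"wz":0,"hand":0}
    - {"tx":0,"ty":0,"tz":0,"wx":0,"wy":0,"wz":0,"hand":0}

```text
t: 22.85
position: [516.7, -215.9, 40.1]
ee_rot: [[-0.448, 0.894, 0.0], [0.894, 0.448, -0.0], [-0.0, 0.0, -1.0]]
wrist_force: [-0.4, -0.8, 2.3]
gripper_width: -0.0
gripper_force: 1.3
```

>>> servo_tool:
  motion:
    - {"tx":0,"ty":0,"tz":1.5,"wx":0,"wy":0,"wz":0,"hand":0}
    - {"tx":0,"ty":0,"tz":1.5,"wx":0,"wy":0,"wz":0,"hand":0}
    - {"tx":0,"ty":0,"tz":0,"wx":0,"wy":0,"wz":0,"hand":0}

```text
t: 23.15
position: [516.6, -215.8, 37.1]
ee_rot: [[-0.448, 0.894, -0.0], [0.894, 0.448, 0.0], [0.0, -0.0, -1.0]]
wrist_force: [-2.2, 0.8, 7.1]
gripper_width: -0.1
gripper_force: 3.4
```

```bash
python3 look.py
```

```text
23.15 [ 516.6 -215.8   37.1] [-0.448  0.894  0.   ] [-2.2  0.8  7.1]
wrist blue [255 251  48  22 528] [278.1 261. ] [ 510.1 -204.6   75. ] tool [ 12.9  -0.8 -37.9]
side orange [239 262   7   6  22] [242.  264.5] [ 565.  -316.8   80. ] tool [-112.    -2.   -42.9]
```

The orange plate is back at its rest pixel (242,264), so the clamp has sprung open. Lift off slowly.

>>> servo_tool:
  motion:
    - {"tx":0,"ty":0,"tz":0,"wx":0,"wy":0,"wz":0,"hand":0}
    - {"tx":0,"ty":0,"tz":-3,"wx":0,"wy":0,"wz":0,"hand":0}
    - {"tx":0,"ty":0,"tz":-4,"wx":0,"wy":0,"wz":0,"hand":0}
    - {"tx":0,"ty":0,"tz":-6,"wx":0,"wy":0,"wz":0,"hand":0}
    - {"tx":0,"ty":0,"tz":-20,"wx":0,"wy":0,"wz":0,"hand":0}
    - {"tx":0,"ty":0,"tz":-40,"wx":0,"wy":0,"wz":0,"hand":0}
    - {"tx":0,"ty":0,"tz":-40,"wx":0,"wy":0,"wz":0,"hand":0}
    - {"tx":0,"ty":0,"tz":-20,"wx":0,"wy":0,"wz":0,"hand":0}
    - {"tx":0,"ty":0,"tz":0,"wx":0,"wy":0,"wz":0,"hand":0}
    - {"tx":0,"ty":0,"tz":0,"wx":0,"wy":0,"wz":0,"hand":0}
    - {"tx":0,"ty":0,"tz":0,"wx":0,"wy":0,"wz":0,"hand":0}

```text
t: 24.35
position: [516.0, -215.4, 168.8]
ee_rot: [[-0.448, 0.894, -0.002], [0.894, 0.448, 0.001], [0.002, -0.001, -1.0]]
wrist_force: [0.4, -1.0, -1.0]
gripper_width: -0.2
gripper_force: 0.0
```

```bash
python3 look.py; python3 - <<'E'
from h import *
# shell gap: brightness profile across cover/base seam in side view, before vs now
a=cv2.cvtColor(cv2.imread('pics/side0.png'),cv2.COLOR_BGR2GRAY); b=cv2.cvtColor(grab('side')[0],cv2.COLOR_RGB2GRAY); d=cv2.cvtColor(cv2.imread('pics/s5raw.png'),cv2.COLOR_BGR2GRAY)
for u in (300,303,306): print(u,a[245:270,u].tolist(),b[245:270,u].tolist(),d[245:270,u].tolist(),sep='\n')
E
```

```text
24.35 [ 516.  -215.4  168.8] [-0.448  0.894  0.002] [ 0.4 -1.  -1. ]
wrist blue [266 191  27  27 568] [279.1 203.9] [ 515.  -214.1   75. ] tool [ 1.5 -0.2 93.8]
side orange [239 262   8   6  24] [242.6 264.2] [ 566.3 -315.3   80. ] tool [-112.     0.4   88.6]
side blue [244 230   7   6  36] [246.8 232.5] [ 516.8 -216.6   75. ] tool [-1.6  0.3 93.8]
300
[144, 170, 185, 192, 204, 212, 219, 220, 220, 220, 168, 122, 121, 194, 218, 220, 220, 220, 220, 220, 197, 212, 220, 187, 131]
[156, 184, 203, 210, 221, 226, 190, 200, 227, 232, 232, 232, 198, 218, 230, 232, 232, 232, 232, 232, 213, 226, 232, 203, 141]
[193, 210, 207, 159, 197, 224, 191, 202, 229, 232, 233, 233, 200, 219, 231, 233, 232, 233, 233, 232, 215, 227, 232, 205, 142]
303
[148, 153, 142, 101, 84, 102, 184, 217, 220, 220, 220, 169, 124, 120, 194, 215, 213, 175, 189, 216, 220, 195, 211, 220, 185]
[161, 166, 155, 108, 89, 109, 193, 187, 201, 227, 232, 233, 232, 198, 216, 228, 226, 190, 204, 228, 232, 212, 226, 232, 201]
[209, 198, 213, 211, 166, 196, 208, 150, 185, 227, 233, 233, 232, 198, 218, 229, 227, 191, 205, 229, 232, 213, 227, 232, 203]
306
[126, 85, 79, 73, 70, 74, 135, 201, 219, 220, 220, 220, 167, 123, 119, 192, 218, 220, 220, 221, 219, 215, 181, 209, 220]
[136, 90, 84, 78, 74, 78, 150, 208, 189, 192, 225, 232, 232, 232, 196, 217, 230, 232, 232, 232, 232, 228, 197, 224, 232]
[215, 202, 179, 191, 210, 137, 79, 76, 75, 194, 230, 233, 232, 233, 196, 218, 231, 232, 232, 233, 232, 229, 198, 224, 233]
```

```bash
python3 -c "
from rig import order
print(order.sign_off())"
```

```text
the job is handed in; nothing more can be done
None
```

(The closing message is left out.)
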